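# Mark the pellet jar with a clip and hold the carousel with it at the front

## Robot

A 6-joint arm with a two-finger parallel gripper is mounted at the origin on the work surface. World frame = base frame: x ahead of the robot, y to its left, z up, the work surface at z = 0. Lengths are in m, angles in degrees, forces in N, time in s.
With the tool pointing down it reaches from about 0.35 to 0.875 m from the base axis. Payload 4.2 kg.
Tool frame: the origin (TCP) lies midway between the tips of the shut fingers; the grasp point (between the pads) lies 19 mm behind it; z points along the fingers, y is the line along which they close (so a half turn about z gives the same grasp; the last joint's range is limited). The gripper opens to 87 mm and grips with 3 to 60 N. Pads are 19 mm wide; open, the fingers measure 117 mm over their backs; the gripper's body (75 mm by 190 mm) begins 51 mm behind the grasp point.
Start: joints at [80.248, 22.042, 0.453, 0, -68.411, -14.817], TCP at [0.26, 0.568, 0.223] pointing down, gripper open.
Joint ranges: [-179.83, 179.83], [-69.29, 118.12], [-61.27, 80.66], [-181.25, 117.63], [-171.15, -9.14], [-177.46, 177.46]. Speed limits (degrees/s): [159.86, 159.86, 180, 180, 180, 180].

## Interface

Orientations are given as a 3x3 rotation matrix whose columns are the frame's x, y, z axes.
In Python, from station import r gives the robot as it stands.
- The arm moves only by the tool advance, called after "Call:" as name(argument=value, ...), one argument or row to a line, values as JSON. Schema: {"type":"object","properties":{"moves":{"type":"array","items":{"type":"array","prefixItems":[{"type":"number"},{"type":"array","items":{"type":"number"},"minItems":3,"maxItems":3},{"type":"array","items":{"type":"number"},"minItems":3,"maxItems":3}],"minItems":3,"maxItems":3},"minItems":1,"maxItems":8},"only":{"type":"string"},"quiet":{"type":"boolean"},"lines":{"type":"string"}},"required":["moves"],"additionalProperties":false}. moves is a list of rows, 1 to 8 of them, each written [opening, [dx, dy, dz], [rx, ry, rz]]: the opening from 0.0 (shut) to 1.0 (fully open), then dx, dy, dz in cm, then a rotation vector rx, ry, rz in units of 4 degrees; each row is the pose to reach, as a shift and turn from the pose commanded when the call began, along the tool's axes at that moment; what a row does not reach only later rows make up. A row lasts 1/10 s, in which the tool goes at most 0.05 m and 8.59 degrees, less where a joint would pass 70% of its speed; a pose out of reach is approached as far as the arm can. The fingers move at their own pace and stop on an object; the grip force is fixed at half the most. Time passes only in rows, so rows that do not move let the fingers close. The tool returns the time, the measured TCP pose, the force, the opening and the grip force at its end. only (a regular expression) keeps the lines of the reply that match it, lines (a string "A,B") keeps lines A to B, and quiet returns only ok. Input that does not fit is refused with a message, and nothing moves.
- r.sense(): the state, without advancing time (a new reading comes with each control period).
- r.capture(name): name is "scene" or "top" or "wrist"; returns a dict with "pixels" (420x560x3 uint8, red, green, blue), "z_map" (420x560 float32, m along the optical axis (not along the pixel's ray), 0 where there is no reading), "K" (3x3 intrinsics, pixels), "world_from_camera" (4x4, takes a point from camera to world coordinates). Camera axes: x right, y up, looking along -z (the intrinsics and any distortion apply to the point x, -y, -z); pixel columns grow to the right and rows downward; lengths in m; the calibration is good to about 2 mm. A picture is of the moment at which its call begins.
- r.finish_job(): hands the job in; it is judged then, once.
The state is a dict: "time_s": time; "joints": joint angles; "joint_velocities": joint speeds; "effort": joint torques, N m; "tcp_pos": TCP position; "ee_rot": TCP orientation; "wrist_force": force on the tool from outside, world axes, zero at the start; "moment": the same for the moment, N m; "gripper_width": opening from 0.0 (shut) to 1.0 (fully open); "gripper_force": force on a finger pad.
Only numpy, scipy, OpenCV 4.12 (cv2) and the standard library are available. Lean on these libraries where they do the work, as an engineer would, in place of code of your own. Each camera call takes 0.05 s, during which the arm holds its last target. There are 200 camera calls.

## Task

Take the sprung clip off the edge of its little stand and clip it onto the upright tab on the lid of the tall jar on the carousel, to mark the jar in use. Then turn the carousel clockwise until the marked jar is lined up with the pointer that sticks out of the carousel's foot, and finish still holding the carousel there with the gripper, because it swings back if let go. Hold it by the carousel itself (its centre bar or a jar), not by the clip, and leave everything else on the shelf where it is.

Things in the scene. Friction and masses are not known exactly. Their poses are not given: they have to be found in the camera images.
- clip: grey sprung clip like a big clothes peg, 20 mm wide (y), 76 mm tall, about 70 g; starts upright, jaws down, clipped on the stand's edge. Pose of its -x half: origin at the foot of that half's flat jaw face (plane x = 0, z 0 to 16 mm), z up to the handles, x across the jaws to the other half. Between the halves it is empty up to z = 29 mm, so an edge can go in that deep; 16 to 18 mm is enough
- clip_pivot (a point): the clip's pivot, 36 mm above its foot, axis along y; axes of clip. The handles rise from here to 40 mm higher, leaning outward: 48 mm over their outer faces at the top when shut, 43 mm when on a 4 mm edge. Pinch them 30 mm above this point along x (spring up to 10 N; grip with 20 N); at the stop they are parallel, 28 mm over all, each half leans 0.25 rad, jaws about 12 mm apart
- clip_lever (a joint): opening angle of the clip's other half, rad: 0 jaws shut, about 0.14 clipped on a 4 mm edge, 0.5 fully open
- clip_jaw (a point): point on the clip's flat jaw face, 8 mm above its lower end, middle of its width; moves with clip, same axes. The round toe of the other half bears against the edge from across
- stand: small fixed dark wood stand: base 70 x 80 x 16 mm high, with an upright edge strip 4 mm thick (x), 56 mm long (y) rising from the base to 60 mm above the shelf. Origin under the centre of the base
- stand_edge (a point): middle of the top of the stand's strip, 60 mm above the shelf; axes of stand. The clip starts with its jaw face on the -x side of the strip and its lower end 18 mm below this point
- turntable (a point): turning part: dark wood disc 250 mm across, top 35 mm above the shelf, three clear jars with green lids locked on it 85 mm from the axis, and a centre post with grip bar. Origin on the axis, 18 mm above the shelf, z up. The tall round jar (68 mm across, lid top at 139 mm) is at its -x; a square and a bellied low jar (tabs up to 110 mm) at 60 degrees either side of its +x
- jar_tab (a point): middle of the top edge of the upright tab on the tall jar's lid; axes of turntable. The tab is 4 mm thick (y), 56 mm long (x, radial) and 26 mm high; this edge is 165 mm above the shelf
- grip_bar (a point): middle of the top of the dark wood grip bar at the centre of the carousel, on the turning axis, 173 mm above the shelf; axes of turntable. The bar is 60 mm long (x, pointing at the tall jar), 12 mm thick (y), 32 mm high, on a 20 mm post
- carousel (a joint): angle of the turntable on its foot, rad; 0 when the tall jar is in line with the pointer, grows counterclockwise seen from above; starts between 0.7 and 1.4. A weak spring draws it back towards 1.05 (0.13 N m at 0, friction 0.06 N m), so it stays where it starts but swings back from 0 if let go
- foot: fixed black plastic foot disc of the carousel, 200 mm across, 18 mm high, with a pointer bar sticking out along its -x; origin on the turning axis at shelf height
- pointer (a point): tip end of the pointer, 160 mm from the turning axis along the foot's -x, 14 mm above the shelf; it looks out from under the turntable roughly towards the robot
- bowl: white ceramic rabbit bowl, 136 mm across, 55 mm high; a bystander; origin at its underside
- chew_block: wooden chew block 70 x 40 x 30 mm; a bystander; origin at its underside
- comb: steel grooming comb lying flat, 160 x 26 x 4 mm, long side along its x; a bystander; origin at its underside
- scoop: grey plastic litter scoop: open pan 110 x 100 x 35 mm with a handle to 172 mm along its -x; a bystander; origin at its underside
- spray: white bottle, 60 mm across, 110 mm high; a bystander; origin at its underside
- tin: tin, 72 mm across, 70 mm high; a bystander; origin at its underside

How it is judged (in metres and radians):
On the way, in this order (a step that is already met when the one before it is completed fails the run):
1. the clip sits on the tall jar's tab and has been let go (value of joint clip_lever between 0.08 and 0.3 rad and x of clip_jaw in the frame of jar_tab between -0.034 and 0.034 m and y of clip_jaw in the frame of jar_tab between -0.01 and 0.01 m and z of clip_jaw in the frame of jar_tab below -0.003 m and contact force between clip and carousel above 1 N and contact force between the fingers and clip below 0.3 N), for 0.2 s.
2. the marked jar is at the pointer, held by the gripper (all of step 1 and value of joint carousel between -0.09 and 0.09 rad and velocity of joint carousel between -0.05 and 0.05 rad/s and contact force between the fingers and carousel above 1 N), for 0.2 s.
At the end, for the whole second after the job is handed in: The clip, untouched, grips the tall jar's tab (jaws 0.08 to 0.3 rad open, over 1 N, jaw point at least 3 mm below the tab's top and between its ends); the carousel is still within 0.09 rad of the pointer, and the fingers press on the turntable or what is fixed to it with over 1 N (all of step 2); the arm keeps its last pose, push and grip.
It fails at once if the carousel is brought round before the jar is marked (value of joint carousel below 0.3 rad and distance between clip_jaw and jar_tab above 0.06 m).
It fails at once if a bystander is pushed away (distance of any of bowl, chew_block, comb, scoop, spray, tin from where it was at the start of the episode above 0.03 m).
It also fails if it takes over 46 s, if anything falls off the work surface, if the arm or the gripper's body presses on something with over 40 N, if the wrist force passes 120 N, or if a joint passes its speed limit or range.

## Working session

There is one attempt and no reset: what is moved stays moved. The work goes in short steps, Python scripts to look and compute and a tool call to move; the robot and the scene stay as the last step left them, time stands still between calls to the robot, and variables do not carry over. Pictures are saved under pics/ and viewed, at most 10 in all, crops included, and the job is handed in when it is done.

```bash
ls; mkdir -p pics
```

Create h.py:
```python
import numpy as np, cv2
from station import r
def cap(n):
    c=r.capture(n); return c
def world(c):
    z=c["z_map"]; K=c["K"]; h,w=z.shape
    u,v=np.meshgrid(np.arange(w),np.arange(h))
    X=(u-K[0,2])/K[0,0]*z; Y=(v-K[1,2])/K[1,1]*z
    P=np.stack([X,-Y,-z,np.ones_like(z)],-1)
    return (P@c["world_from_camera"].T)[...,:3]
def save(c,n): cv2.imwrite(f"pics/{n}.png",c["pixels"][...,::-1])
```

Run:
```python
from h import *
s=r.sense(); print({k:np.round(v,3).tolist() for k,v in s.items()})
for n in ("scene","top"):
    c=cap(n); save(c,n); np.savez(n+".npz",**c); print(n,c["K"].tolist(),np.round(c["world_from_camera"],3).tolist())
a=np.hstack
```

```text
pics
station.py
{'time_s': 0.0, 'joints': [80.248, 22.092, 0.382, -0.027, -68.413, -14.814], 'joint_velocities': [-0.015, -0.069, -0.04, 0.128, 0.02, 0.043], 'effort': [-0.0, -39.066, 18.74, 4.22, 0.011, -0.0], 'tcp_pos': [0.26, 0.568, 0.221], 'ee_rot': [[0.909, -0.416, -0.001], [-0.416, -0.909, -0.002], [0.0, 0.002, -1.0]], 'wrist_force': [-0.791, 0.32, 0.496], 'moment': [0.056, -0.037, 0.01], 'gripper_force': 0.0, 'gripper_width': 0.998}
scene [[523.7544911494426, 0.0, 274.96370646312613], [0.0, 523.7544911494426, 207.32008504347849], [0.0, 0.0, 1.0]] [[-0.772, -0.491, 0.403, 1.138], [0.635, -0.586, 0.503, 0.704], [-0.011, 0.645, 0.764, 1.206], [0.0, 0.0, 0.0, 1.0]]
top [[506.8204756496917, 0.0, 286.12814629573035], [0.0, 506.8204756496917, 209.41174835154962], [0.0, 0.0, 1.0]] [[-0.017, 0.998, -0.063, 0.479], [-1.0, -0.016, 0.022, 0.019], [0.021, 0.063, 0.998, 1.531], [0.0, 0.0, 0.0, 1.0]]
```
View pics/top.png

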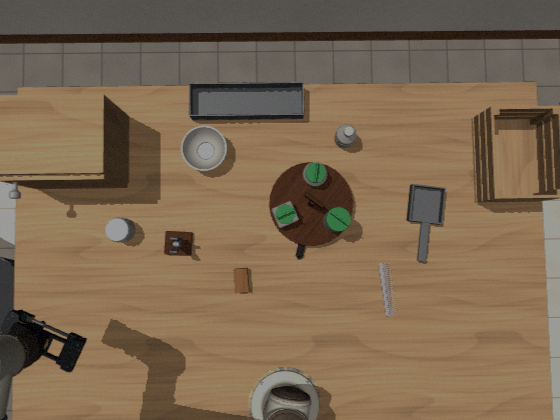

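View pics/scene.png

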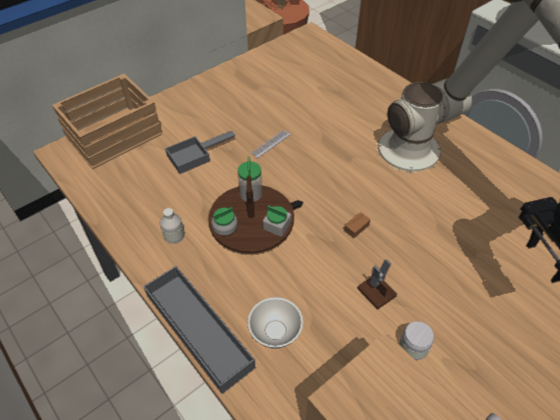

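Top view: stand and clip at (178,243), carousel axis about (312,203), tall jar (338,219), pointer tip (300,257). Scene view: stand (378,288), tall jar (250,180). Next I measure these.

Run:
```python
from h import *
for n in ("top","scene"):
    c=dict(np.load(n+".npz")); W=world(c); px=c["pixels"].astype(int); 
    b,g,rr=px[...,2],px[...,1],px[...,0]
    green=(g>rr*1.4)&(g>b*1.3)&(g>40)
    k,lab,st,ce=cv2.connectedComponentsWithStats(green.astype(np.uint8))
    print(n)
    for i in range(1,k):
        if st[i,4]>30:
            p=W[lab==i]; print(" green",ce[i].round(1),st[i,4],np.median(p,0).round(4),"zmax",p[:,2].max().round(3),"z%",np.percentile(p[:,2],[10,50,95]).round(3))
            t=p[(p[:,2]>(0.146 if p[:,2].max()>.15 else .092))]
            if len(t)>4:
                m=t.mean(0);u,s,v=np.linalg.svd((t-m)[:,:2]);print("   tab",len(t),m.round(4),v[0].round(3),"ext",np.ptp((t-m)[:,:2]@v[0]).round(4))
    # clip/stand
    sl=(slice(222,264),slice(155,205)) if n=="top" else (slice(255,312),slice(350,402))
    p=W[sl].reshape(-1,3); q=px[sl].reshape(-1,3)
    for lo,hi in((.005,.03),(.045,.068),(.07,.09),(.09,.13)):
        t=p[(p[:,2]>lo)&(p[:,2]<hi)]
        if len(t)>4:
            m=t.mean(0);u,s,v=np.linalg.svd((t-m)[:,:2]); print(" stand z",lo,hi,len(t),m.round(4),v[0].round(3),np.ptp((t-m)[:,:2]@v.T,axis=0).round(3), "minAreaRect",[np.round(a,4) for a in cv2.minAreaRect((t[:,:2]*1000).astype(np.float32))])
    # disc & bar
    A=W[120:270,230:400] if n=="top" else W[130:270,190:320]
    p=A.reshape(-1,3)
    t=p[(p[:,2]>.028)&(p[:,2]<.042)]
    print(" disc",len(t),cv2.minEnclosingCircle(t[:,:2].astype(np.float32)))
c1=dict(np.load("top.npz"));c2=dict(np.load("scene.npz"))
f=lambda c,y,x,h,w,s:cv2.resize(c["pixels"][y:y+h,x:x+w,::-1],None,fx=s,fy=s,interpolation=cv2.INTER_CUBIC)
a=np.hstack([f(c1,213,148,60,60,5),f(c1,155,260,120,100,2.5)]);b=np.hstack([f(c2,250,345,60,60,5),f(c2,150,200,120,100,2.5)])
cv2.imwrite("pics/crop.png",np.vstack([a,b]))
```

```text
top
 green [315.3 172.5] 311 [ 0.6732 -0.0973  0.0923] zmax 1.531 z% [0.088 0.092 0.109]
 green [284.8 213.7] 289 [ 0.5566 -0.0088  0.0924] zmax 1.531 z% [0.088 0.092 0.111]
 green [337.9 218.8] 476 [ 0.5381 -0.1537  0.1391] zmax 1.531 z% [0.135 0.139 0.162]
   tab 53 [ 0.5365 -0.1506  0.1853] [ 0.151 -0.989] ext 0.1997
 stand z 0.005 0.03 585 [0.4818 0.3058 0.014 ] [-0.11  -0.994] [0.158 0.127] minAreaRect [array([481.1139, 306.5078]), array([147.5984, 122.5247]), np.float64(89.0525)]
 stand z 0.045 0.068 49 [0.4802 0.305  0.0575] [0.023 1.   ] [0.056 0.029] minAreaRect [array([476.1149, 306.5424]), array([28.7305, 53.3595]), np.float64(15.3318)]
 stand z 0.07 0.09 44 [0.4752 0.3003 0.0813] [-0.982  0.187] [0.028 0.02 ] minAreaRect [array([477.2425, 301.0164]), array([18.525 , 28.4847]), np.float64(86.1004)]
 stand z 0.09 0.13 65 [0.474  0.3014 0.1101] [-0.998  0.07 ] [0.042 0.022] minAreaRect [array([475.4956, 301.5122]), array([21.1316, 41.6375]), np.float64(88.448)]
 disc 3741 ((0.5821083784103394, -0.03311780095100403), 0.252391517162323)
scene
 green [249.  170.2] 327 [ 0.5439 
[... 325 characters left out ...]
6] [-0.297  0.955] [0.177 0.195] minAreaRect [array([465.2878, 288.2265]), array([175.9224, 130.1354]), np.float64(47.9207)]
 stand z 0.045 0.068 117 [0.4885 0.3111 0.0556] [-0.313  0.95 ] [0.053 0.031] minAreaRect [array([485.8786, 309.3131]), array([29.8448, 50.535 ]), np.float64(23.5134)]
 stand z 0.07 0.09 78 [0.4828 0.3042 0.0809] [ 0.994 -0.11 ] [0.034 0.022] minAreaRect [array([483.462 , 301.8186]), array([21.5418, 33.4646]), np.float64(84.7526)]
 stand z 0.09 0.13 135 [0.4798 0.3032 0.1067] [ 0.999 -0.045] [0.042 0.023] minAreaRect [array([479.7779, 302.2867]), array([21.8397, 41.5992]), np.float64(85.2228)]
 disc 3242 ((0.5724722146987915, -0.22461678087711334), 0.26472872495651245)
```

View pics/crop.png

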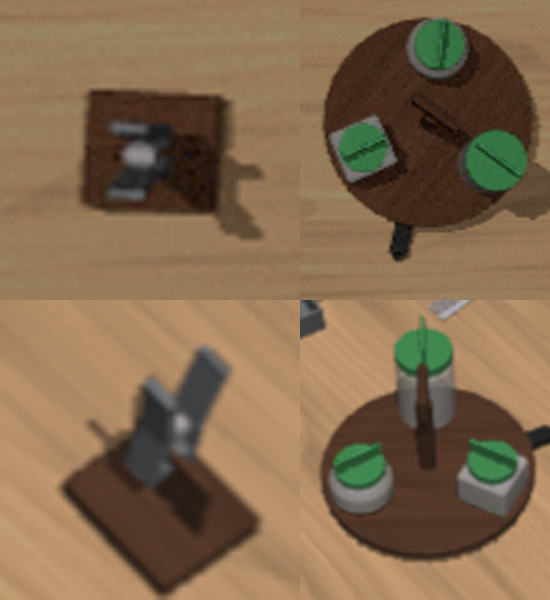

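Crop: the clip's handles lie left and right along world x on the stand, slightly to one side of the strip. The tall jar's tab points at the axis, in line with the dark grip bar. I'll move above the clip and check with the wrist camera.

The manual's scale: shifts go in cm and turns go in units of 4 degrees. Converting my numbers, 0.2 m is 20, 0.308 m is 30.8, 68 degrees is 17.

Call:
advance(
  moves=[
    [1, [4, 2, 0], [0, 0, 2.125]],
    [1, [8, 4, 0], [0, 0, 4.25]],
    [1, [12, 6, 0], [0, 0, 6.375]],
    [1, [16, 8, 0], [0, 0, 8.5]],
    [1, [20, 10, 0], [0, 0, 10.625]],
    [1, [24, 12, 1], [0, 0, 12.75]],
    [1, [28, 14, 2], [0, 0, 14.875]],
    [1, [30.8, 15.15, 2], [0, 0, 17]],
  ],
)

```text
time_s: 0.9
tcp_pos: [0.477, 0.2994, 0.2007]
ee_rot: [[-0.053, -0.999, -0.003], [-0.999, 0.053, -0.003], [0.003, 0.003, -1.0]]
wrist_force: [-0.1, 0.2, -0.3]
gripper_width: 1.001
gripper_force: 0.0
```

Call:
advance(
  moves=[
    [1, [0, 0, 0], [0, 0, 0]],
    [1, [0, 0, 0], [0, 0, 0]],
  ],
)

```text
time_s: 1.1
tcp_pos: [0.4771, 0.302, 0.2021]
ee_rot: [[-0.045, -0.999, -0.001], [-0.999, 0.045, -0.0], [0.0, 0.001, -1.0]]
wrist_force: [-0.4, -0.3, 0.1]
gripper_width: 1.001
gripper_force: 0.0
```

Run:
```python
from h import *
s=r.sense(); print({k:np.round(s[k],3).tolist() for k in("tcp_pos","ee_rot","joints","wrist_force")})
c=cap("wrist"); save(c,"w1"); np.savez("w1.npz",**c); print(c["K"].round(1).tolist(),np.round(c["world_from_camera"],3).tolist())
W=world(c)
for lo,hi in((.05,.064),(.07,.09),(.09,.125)):
    t=W[(W[...,2]>lo)&(W[...,2]<hi)&(abs(W[...,0]-.478)<.05)&(abs(W[...,1]-.302)<.05)]
    if len(t)>4: print(lo,len(t),t.mean(0).round(4),[np.round(a,2) for a in cv2.minAreaRect((t[:,:2]*1000).astype(np.float32))])
```

```text
{'tcp_pos': [0.477, 0.302, 0.202], 'ee_rot': [[-0.045, -0.999, -0.001], [-0.999, 0.045, -0.0], [0.0, 0.001, -1.0]], 'joints': [48.769, 17.109, -9.946, -0.016, -62.985, -51.344], 'wrist_force': [-0.4, -0.316, 0.129]}
[[304.9, 0.0, 272.5], [0.0, 304.9, 209.3], [0.0, 0.0, 1.0]] [[-0.999, -0.042, -0.012, 0.474], [0.044, -0.957, -0.286, 0.223], [0.001, -0.286, 0.958, 0.365], [0.0, 0.0, 0.0, 1.0]]
0.05 331 [0.481  0.303  0.0581] [array([486.25, 308.77]), array([53.64, 29.94]), np.float64(68.59)]
0.07 395 [0.4781 0.3014 0.0826] [array([478.99, 303.32]), array([20.18, 29.95]), np.float64(86.19)]
0.09 698 [0.4754 0.3019 0.1108] [array([476.32, 303.52]), array([20.26, 42.04]), np.float64(86.12)]
```

View pics/w1.png

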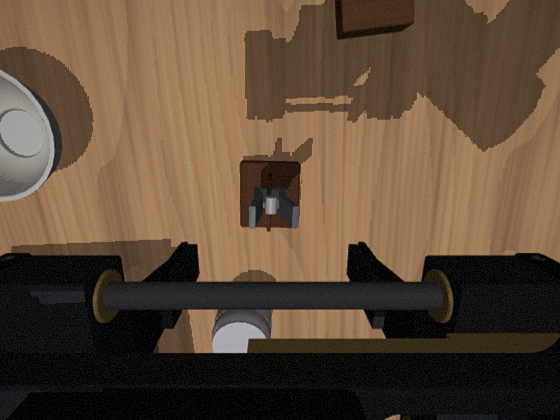

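The wrist view shows the clip handles at (253..298, 210) between the fingers, straddled evenly along the closing line. The pinch centre is (0.477, 0.302). Descending and closing.

To row units: 0.112 m is 11.2, 0.08 m is 8, 1.3 degrees is 0.325.

Call:
advance(
  moves=[
    [1, [0, 0, 4], [0, 0, 0.325]],
    [1, [0, 0, 8], [0, 0, 0.325]],
    [1, [0, 0, 11.2], [0, 0, 0.325]],
    [1, [0, 0, 11.2], [0, 0, 0.325]],
    [0, [0, 0, 11.2], [0, 0, 0.325]],
    [0, [0, 0, 11.2], [0, 0, 0.325]],
    [0, [0, 0, 11.2], [0, 0, 0.325]],
    [0, [0, 0, 11.2], [0, 0, 0.325]],
  ],
)

```text
time_s: 1.95
tcp_pos: [0.4775, 0.3033, 0.0921]
ee_rot: [[-0.067, -0.998, 0.002], [-0.998, 0.067, 0.002], [-0.002, -0.002, -1.0]]
wrist_force: [0.2, -0.5, 0.4]
gripper_width: 0.719
gripper_force: 0.0
```

Call:
advance(
  moves=[
    [0, [0, 0, 0], [0, 0, 0]],
    [0, [0, 0, 0], [0, 0, 0]],
    [0, [0, 0, 0], [0, 0, 0]],
    [0, [0, 0, 0], [0, 0, 0]],
  ],
)

```text
time_s: 2.35
tcp_pos: [0.4769, 0.3024, 0.0904]
ee_rot: [[-0.068, -0.998, -0.0], [-0.998, 0.068, -0.0], [0.0, 0.0, -1.0]]
wrist_force: [0.3, -0.1, -0.9]
gripper_width: 0.354
gripper_force: 10.0
```

Run:
```python
from h import *
c=cap("wrist"); save(c,"w2")
```

Call:
advance(
  moves=[
    [0, [0, 0, 0], [0, 0, 0]],
    [0, [0, 0, 0], [0, 0, 0]],
    [0, [0, 0, 0], [0, 0, 0]],
    [0, [0, 0, 0], [0, 0, 0]],
  ],
)

```text
time_s: 2.8
tcp_pos: [0.4769, 0.3025, 0.0905]
ee_rot: [[-0.067, -0.998, -0.0], [-0.998, 0.067, -0.0], [0.0, 0.0, -1.0]]
wrist_force: [0.2, 0.2, -0.8]
gripper_width: 0.328
gripper_force: 28.8
```

View pics/w2.png

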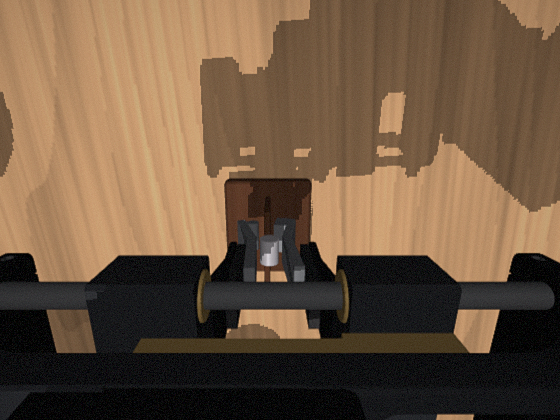

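To row units: -0.165 m is -16.5, -0.12 m is -12.

Call:
advance(
  moves=[
    [0, [0, 0, -3], [0, 0, 0]],
    [0, [0, 0, -7], [0, 0, 0]],
    [0, [0, 0, -12], [0, 0, 0]],
    [0, [0, 0, -16.5], [0, 0, 0]],
    [0, [0, 0, -16.5], [0, 0, 0]],
  ],
)

```text
time_s: 3.3
tcp_pos: [0.48, 0.3047, 0.2636]
ee_rot: [[-0.066, -0.998, 0.012], [-0.998, 0.066, 0.01], [-0.011, -0.012, -1.0]]
wrist_force: [1.2, 0.3, -1.2]
gripper_width: 0.324
gripper_force: 28.8
```

Create t.py:
```python
from h import *
def tt(c,n):
    W=world(c).astype(float); px=c["pixels"].astype(int); b,g,rr=px[...,2],px[...,1],px[...,0]
    G=(g>rr*1.4)&(g>b*1.3)&(g>40)&(abs(W[...,0]-.59)<.2)&(abs(W[...,1]+.085)<.2)
    for nm,lo,hi in(("tall lid",.135,.142),("low",.086,.096)):
        m=(G&(W[...,2]>lo)&(W[...,2]<hi)).astype(np.uint8)
        k,lab,st,ce=cv2.connectedComponentsWithStats(cv2.morphologyEx(m,cv2.MORPH_CLOSE,np.ones((5,5))))
        for i in range(1,k):
            if st[i,4]>60:
                (x,y),q=cv2.minEnclosingCircle(W[(lab==i)&(m>0)][:,:2].astype(np.float32)); print(n,nm,round(x,4),round(y,4),"r",round(q,4))
    t=W[G&(W[...,2]>.145)&(W[...,2]<.17)]
    if len(t)>5:
        e=cv2.fitLine(t[:,:2].astype(np.float32),cv2.DIST_HUBER,0,.001,.001).ravel()
        d=e[:2]; s=(t[:,:2]-e[2:])@d; print(n,"tab",len(t),"ang",np.degrees(np.arctan2(d[1],d[0])).round(2),"mid",(e[2:]+d*(s.min()+s.max())/2).round(4),"len",np.ptp(s).round(4),"thick",np.ptp((t[:,:2]-e[2:])@np.array([-d[1],d[0]])).round(4))
    dark=(px.sum(-1)<200)&(W[...,2]>.165)&(W[...,2]<.18)&(np.hypot(W[...,0]-.593,W[...,1]+.085)<.06)
    t=W[dark]
    if len(t)>5: print(n,"bar",len(t),[np.round(a,2) for a in cv2.minAreaRect((t[:,:2]*1000).astype(np.float32))])
    p=(px.max(-1)<60)&(W[...,2]<.03)&(W[...,2]>.006)&(W[...,0]>.40)&(W[...,0]<.52)&(abs(W[...,1]+.05)<.05)
    t=W[p]
    if len(t)>5: print(n,"pointer",len(t),[np.round(a,2) for a in cv2.minAreaRect((t[:,:2]*1000).astype(np.float32))])
```

Run:
```python
from t import *
for n in("top","scene"): tt(dict(np.load(n+".npz")),n)
print(r.sense()["gripper_width"],r.sense()["tcp_pos"],r.sense()["wrist_force"])
```

```text
top tall lid 0.5384 -0.155 r 0.0338
top low 0.6746 -0.098 r 0.0283
top low 0.5575 -0.0091 r 0.0273
top tab 51 ang 53.77 mid [ 0.5377 -0.1549] len 0.0549 thick 0.0418
top bar 103 [array([590.15, -87.64]), array([58.76, 12.18]), np.float64(52.15)]
top pointer 96 [array([480.  , -42.26]), array([102.63,  37.26]), np.float64(25.02)]
scene tall lid 0.5421 -0.1535 r 0.0349
scene low 0.5611 -0.0092 r 0.0307
scene low 0.6787 -0.0981 r 0.0317
scene tab 29 ang 50.16 mid [ 0.5435 -0.1531] len 0.0557 thick 0.0201
scene bar 75 [array([594.64, -87.45]), array([60.34, 10.95]), np.float64(52.48)]
scene pointer 58 [array([450.79, -50.86]), array([19.9 , 33.73]), np.float64(81.62)]
0.32445607775775975 [0.48004017 0.30474123 0.26361278] [ 1.17920661  0.33161388 -1.22056338]
```

To row units: 0.37 m is 37, -0.102 m is -10.2, 33.6 degrees is 8.4.

Call:
advance(
  moves=[
    [0, [4.5, -1.2, 0], [0, 0, 1.5]],
    [0, [9.2, -2.5, 0], [0, 0, 3]],
    [0, [13.9, -3.8, 0], [0, 0, 4.5]],
    [0, [18.5, -5.1, 0], [0, 0, 6]],
    [0, [23.2, -6.4, 0], [0, 0, 7.5]],
    [0, [27.8, -7.7, 0], [0, 0, 8.4]],
    [0, [32.5, -9, 0], [0, 0, 8.4]],
    [0, [37, -10.2, 0], [0, 0, 8.4]],
  ],
)

```text
time_s: 4.1
tcp_pos: [0.5536, -0.0755, 0.2552]
ee_rot: [[-0.608, -0.794, -0.0], [-0.794, 0.608, 0.0], [0.0, 0.0, -1.0]]
wrist_force: [0.2, 0.6, -0.9]
gripper_width: 0.326
gripper_force: 28.8
```

Call:
advance(
  moves=[
    [0, [3.24, -3.8, 0], [0, 0, 0]],
    [0, [3.24, -3.8, 0], [0, 0, 0]],
    [0, [3.24, -3.8, 0], [0, 0, 0]],
    [0, [3.24, -3.8, 0], [0, 0, 0]],
  ],
)

```text
time_s: 4.5
tcp_pos: [0.5639, -0.1218, 0.2551]
ee_rot: [[-0.608, -0.794, -0.001], [-0.794, 0.608, 0.0], [0.0, 0.001, -1.0]]
wrist_force: [-0.2, 0.9, -0.4]
gripper_width: 0.325
gripper_force: 28.8
```

Create w.py:
```python
from t import *
import sys
c=cap("wrist"); save(c,sys.argv[1]); np.savez(sys.argv[1],**c); tt(c,"wrist"); s=r.sense()
print({k:np.round(s[k],4).tolist() for k in("time_s","tcp_pos","ee_rot","gripper_width","joints")})
R=s["ee_rot"]; print("y yaw",np.degrees(np.arctan2(R[1][1],R[0][1])))
W=world(c); px=c["pixels"].astype(int); T=np.array(s["tcp_pos"]); L=(W-T)@np.array(R)
m=(abs(L[...,0])<.014)&(abs(L[...,1])<.03)&(L[...,2]>.005)&(L[...,2]<.055)&(c["z_map"]>0)
for lo in np.arange(.005,.055,.01):
    t=L[m&(L[...,2]>=lo)&(L[...,2]<lo+.01)]
    if len(t)>3: print("clip z",lo.round(3),len(t),"y",t[:,1].min().round(4),t[:,1].max().round(4),"x",t[:,0].min().round(4),t[:,0].max().round(4),"mean y",t[:,1].mean().round(4))
```

```bash
python3 w.py w3
```

```text
wrist tall lid 0.5402 -0.1546 r 0.0337
wrist low 0.6672 -0.1101 r 0.024
wrist low 0.5488 -0.0204 r 0.0228
wrist tab 282 ang 53.13 mid [ 0.5402 -0.155 ] len 0.0549 thick 0.0034
wrist bar 267 [array([588.31, -91.82]), array([48.53, 11.66]), np.float64(52.95)]
wrist pointer 441 [array([447.55, -53.55]), array([20.08, 41.42]), np.float64(77.3)]
{'time_s': 4.55, 'tcp_pos': [0.564, -0.1213, 0.2554], 'ee_rot': [[-0.6073, -0.7945, -0.0003], [-0.7945, 0.6073, 0.0002], [0.0, 0.0004, -1.0]], 'gripper_width': 0.3239, 'joints': [3.9321, 16.1425, -3.4381, -0.0158, -70.4379, -41.3193]}
y yaw 142.60750652921698
clip z 0.005 683 y -0.0165 0.0123 x -0.01 0.0098 mean y -0.0017
clip z 0.015 208 y -0.0199 0.0136 x 0.0007 0.0096 mean y -0.004
clip z 0.025 307 y -0.0231 0.016 x -0.0106 0.0096 mean y -0.0007
clip z 0.035 374 y -0.0262 0.0179 x -0.0102 0.0097 mean y -0.0058
clip z 0.045 56 y -0.0263 0.0183 x -0.0071 0.0094 mean y 0.0094
```

View pics/w3.png

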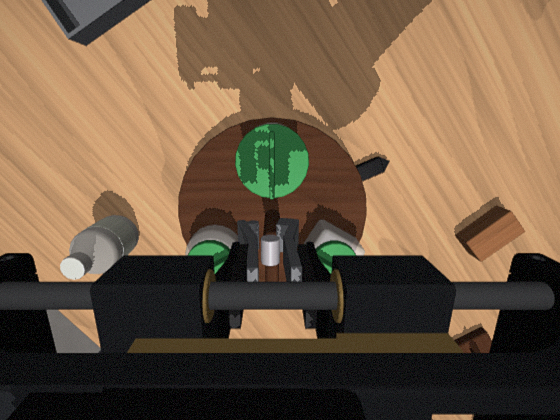

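The wrist view shows the tab at columns 268–276, rows 130–190, and the clip's pivot at (270,250). They line up to within about 0.5 mm. Moving outward over the tab and lowering partway.

To row units: 0.03 m is 3, 0.049 m is 4.9, -0.5 degrees is -0.125.

Call:
advance(
  moves=[
    [0, [2.5, 0, 0], [0, 0, -0.125]],
    [0, [4.9, 0, 0], [0, 0, -0.125]],
    [0, [4.9, 0, 1.5], [0, 0, -0.125]],
    [0, [4.9, 0, 3], [0, 0, -0.125]],
    [0, [4.9, 0, 3], [0, 0, -0.125]],
    [0, [4.9, 0, 3], [0, 0, -0.125]],
  ],
)

```text
time_s: 5.15
tcp_pos: [0.5347, -0.1603, 0.226]
ee_rot: [[-0.6, -0.8, 0.0], [-0.8, 0.6, -0.0], [0.0, -0.0, -1.0]]
wrist_force: [-0.1, -0.4, 0.1]
gripper_width: 0.326
gripper_force: 28.8
```

```bash
python3 w.py w4
```

Run:
```python
import cv2
a=cv2.imread("pics/w4.png")[150:330,180:370]; cv2.imwrite("pics/w4c.png",cv2.resize(a,None,fx=3,fy=3))
```

```text
wrist tall lid 0.5402 -0.1546 r 0.034
wrist tab 208 ang 53.16 mid [ 0.5318 -0.1653] len 0.0289 thick 0.0033
wrist bar 421 [array([587.64, -92.1 ]), array([30.56, 11.83]), np.float64(52.66)]
wrist pointer 496 [array([448.25, -53.79]), array([20.61, 43.38]), np.float64(74.79)]
{'time_s': 5.2, 'tcp_pos': [0.535, -0.1604, 0.2265], 'ee_rot': [[-0.5999, -0.8001, 0.0014], [-0.8001, 0.5999, -0.0005], [-0.0004, -0.0014, -1.0]], 'gripper_width': 0.3298, 'joints': [-0.0525, 15.3752, -8.7523, 0.0321, -65.7926, -36.8218]}
y yaw 143.13887133638076
clip z 0.005 675 y -0.0159 0.0129 x -0.0097 0.0093 mean y -0.001
clip z 0.015 211 y -0.0187 0.0141 x -0.0005 0.0093 mean y -0.0034
clip z 0.025 279 y -0.0225 0.0166 x -0.0108 0.0091 mean y -0.0003
clip z 0.035 408 y -0.0255 0.0185 x -0.0112 0.0093 mean y -0.0047
clip z 0.045 55 y -0.0255 0.019 x -0.0076 0.0092 mean y 0.01
```

View pics/w4c.png

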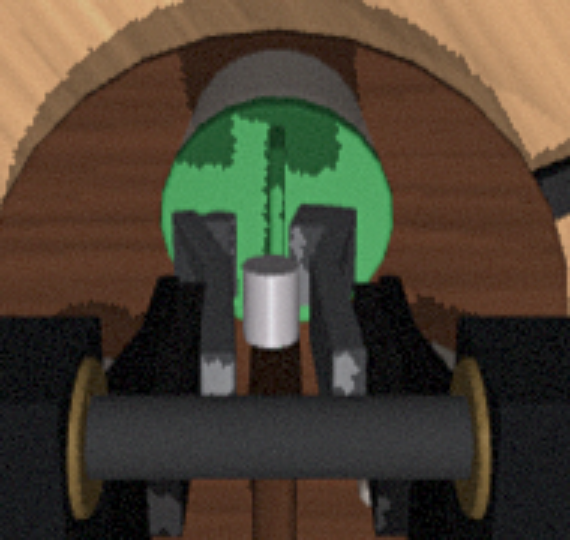

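The crop shows the jaws either side of the tab, inner edges at crop columns 235 and 292, with the tab at 277. The clip therefore sits about 2 mm to the −y side. I'll shift +2 mm and lower it onto the tab.

Call:
advance(
  moves=[
    [0, [0, 0.2, 0], [0, 0, 0]],
    [0, [0, 0.2, 1], [0, 0, 0]],
    [0, [0, 0.2, 2], [0, 0, 0]],
    [0, [0, 0.2, 3], [0, 0, 0]],
    [0, [0, 0.2, 3], [0, 0, 0]],
    [0, [0, 0.2, 3], [0, 0, 0]],
  ],
)

```text
time_s: 5.8
tcp_pos: [0.5327, -0.1601, 0.195]
ee_rot: [[-0.601, -0.799, -0.001], [-0.799, 0.601, -0.0], [0.001, 0.001, -1.0]]
wrist_force: [0.0, -0.0, -1.1]
gripper_width: 0.325
gripper_force: 28.8
```

```bash
python3 w.py w5 | grep -v low
```

Run:
```python
import cv2
a=cv2.imread("pics/w5.png")[150:330,180:370]; cv2.imwrite("pics/w5c.png",cv2.resize(a,None,fx=3,fy=3))
```

```text
wrist tall lid 0.5399 -0.1553 r 0.0338
wrist tall lid 0.549 -0.133 r 0.0111
wrist tab 283 ang 52.46 mid [ 0.5385 -0.1563] len 0.0512 thick 0.0448
wrist bar 295 [array([ 576.45, -106.7 ]), array([12.59, 11.72]), np.float64(53.35)]
wrist pointer 584 [array([448.08, -53.61]), array([20.69, 42.76]), np.float64(75.91)]
{'time_s': 5.85, 'tcp_pos': [0.533, -0.1602, 0.1956], 'ee_rot': [[-0.6013, -0.799, 0.0], [-0.799, 0.6013, -0.0003], [0.0003, -0.0002, -1.0]], 'gripper_width': 0.3258, 'joints': [-0.0268, 16.6256, -11.6666, 0.0216, -61.7076, -36.949]}
y yaw 143.03447929417266
clip z 0.005 677 y -0.016 0.0127 x -0.0101 0.0093 mean y -0.001
clip z 0.015 210 y -0.0195 0.014 x -0.0027 0.0094 mean y -0.0036
clip z 0.025 369 y -0.0226 0.0164 x -0.0106 0.014 mean y -0.0011
clip z 0.035 407 y -0.0257 0.0183 x -0.0109 0.0093 mean y -0.0046
clip z 0.045 163 y -0.0298 0.0295 x -0.0131 0.0135 mean y 0.0026
```

View pics/w5c.png

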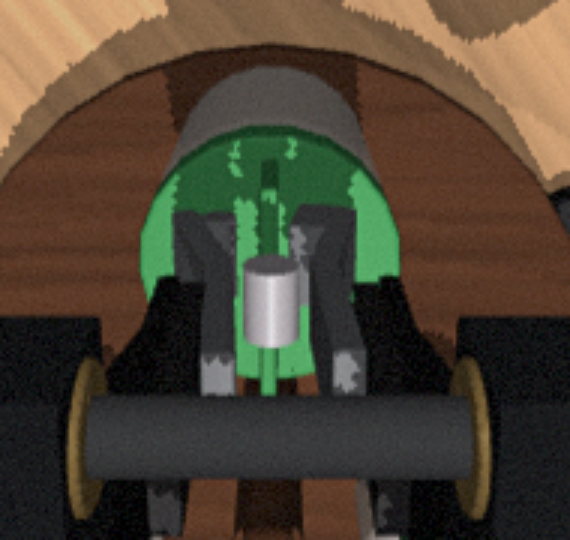

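The tab (column 270) is centred between the jaws and there is no contact force. Releasing.

Call:
advance(
  moves=[
    [1, [0, 0, 0], [0, 0, 0]],
    [1, [0, 0, 0], [0, 0, 0]],
    [1, [0, 0, 0], [0, 0, 0]],
    [1, [0, 0, 0], [0, 0, 0]],
    [1, [0, 0, 0], [0, 0, 0]],
    [1, [0, 0, 0], [0, 0, 0]],
    [1, [0, 0, 0], [0, 0, 0]],
    [1, [0, 0, 0], [0, 0, 0]],
  ],
)

```text
time_s: 6.65
tcp_pos: [0.5329, -0.16, 0.1956]
ee_rot: [[-0.601, -0.799, 0.0], [-0.799, 0.601, -0.0], [-0.0, -0.0, -1.0]]
wrist_force: [0.4, 0.3, 0.8]
gripper_width: 0.947
gripper_force: 0.0
```

Call:
advance(
  moves=[
    [1, [0, 0, -3], [0, 0, 0]],
    [1, [0, 0, -7], [0, 0, 0]],
    [1, [0, 0, -9], [0, 0, 0]],
    [1, [-4, 0, -9], [0, 0, 0]],
    [1, [-4, 0, -9], [0, 0, 0]],
    [1, [-4, 0, -9], [0, 0, 0]],
  ],
)

```text
time_s: 7.25
tcp_pos: [0.5569, -0.1275, 0.2851]
ee_rot: [[-0.6, -0.8, -0.001], [-0.8, 0.6, 0.0], [0.0, 0.001, -1.0]]
wrist_force: [0.2, -1.2, -0.3]
gripper_width: 0.994
gripper_force: 0.0
```

```bash
python3 w.py w6 | grep -v clip
```

Run:
```python
from h import *
c=cap("scene"); W=world(c)
a=cv2.imread("pics/w6.png"); b=c["pixels"][130:270,180:320,::-1]
cv2.imwrite("pics/w6c.png",np.hstack([cv2.resize(a,(400,300)),cv2.resize(b,(300,300),interpolation=cv2.INTER_CUBIC)]))
```

```text
wrist tall lid 0.5409 -0.1548 r 0.0338
wrist tall lid 0.5445 -0.1309 r 0.0143
wrist low 0.6756 -0.0967 r 0.0291
wrist low 0.5583 -0.0092 r 0.0278
wrist tab 184 ang 53.34 mid [ 0.5405 -0.1553] len 0.0549 thick 0.0315
wrist bar 674 [array([590.7, -88.4]), array([56.8 , 11.86]), np.float64(53.26)]
wrist pointer 396 [array([447.6, -53.1]), array([20.95, 42.12]), np.float64(76.71)]
{'time_s': 7.3, 'tcp_pos': [0.5565, -0.128, 0.285], 'ee_rot': [[-0.601, -0.7992, -0.0013], [-0.7992, 0.601, -0.0001], [0.0008, 0.0009, -1.0]], 'gripper_width': 1.0003, 'joints': [3.2987, 14.6622, -1.2455, 0.0015, -74.1643, -40.2425]}
y yaw 143.0565541182354
```

View pics/w6c.png

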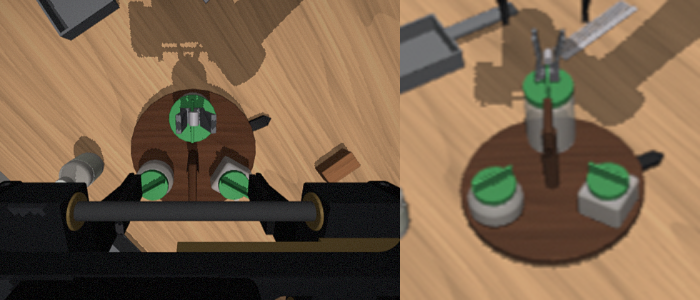

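The clip stands on the tab, untouched, in both views. The carousel axis is about (0.5914, −0.087), the jar bearing is 233.2° and the pointer 166.7°, so the turn is about 66.5° clockwise. Next I grip the bar.

To row units: 0.139 m is 13.9, 0.12 m is 12.

Call:
advance(
  moves=[
    [1, [-3, -0.3, 0], [0, 0, 0]],
    [1, [-5.4, -0.3, 0], [0, 0, 0]],
    [1, [-5.4, -0.3, 4], [0, 0, 0]],
    [1, [-5.4, -0.3, 8], [0, 0, 0]],
    [1, [-5.4, -0.3, 12], [0, 0, 0]],
    [1, [-5.4, -0.3, 13.9], [0, 0, 0]],
    [1, [-5.4, -0.3, 13.9], [0, 0, 0]],
    [1, [-5.4, -0.3, 13.9], [0, 0, 0]],
  ],
)

```text
time_s: 8.15
tcp_pos: [0.5921, -0.0874, 0.1472]
ee_rot: [[-0.602, -0.799, 0.001], [-0.799, 0.602, -0.001], [0.0, -0.001, -1.0]]
wrist_force: [0.7, 0.5, 0.7]
gripper_width: 1.0
gripper_force: 0.0
```

Call:
advance(
  moves=[
    [0, [0, 0, 0], [0, 0, 0]],
    [0, [0, 0, 0], [0, 0, 0]],
    [0, [0, 0, 0], [0, 0, 0]],
    [0, [0, 0, 0], [0, 0, 0]],
    [0, [0, 0, 0], [0, 0, 0]],
    [0, [0, 0, 0], [0, 0, 0]],
    [0, [0, 0, 0], [0, 0, 0]],
    [0, [0, 0, 0], [0, 0, 0]],
  ],
)

```text
time_s: 8.95
tcp_pos: [0.5917, -0.0867, 0.1465]
ee_rot: [[-0.601, -0.799, -0.0], [-0.799, 0.601, -0.0], [0.0, 0.0, -1.0]]
wrist_force: [0.3, -0.2, 0.0]
gripper_width: 0.356
gripper_force: 0.0
```

Call:
advance(
  moves=[
    [0, [0, 0, 0], [0, 0, 0]],
    [0, [0, 0, 0], [0, 0, 0]],
    [0, [0, 0, 0], [0, 0, 0]],
    [0, [0, 0, 0], [0, 0, 0]],
  ],
)

```text
time_s: 9.35
tcp_pos: [0.5917, -0.0867, 0.1465]
ee_rot: [[-0.601, -0.799, -0.0], [-0.799, 0.601, 0.0], [0.0, 0.0, -1.0]]
wrist_force: [-0.5, -0.3, 0.2]
gripper_width: 0.134
gripper_force: 30.0
```

Gripped (12 mm wide, 30 N, little side force). Turning at a moderate pace.

To row units: 34 degrees is 8.5.

Call:
advance(
  moves=[
    [0, [0, 0, 0], [0, 0, 0.5]],
    [0, [0, 0, 0], [0, 0, 1.5]],
    [0, [0, 0, 0], [0, 0, 2.75]],
    [0, [0, 0, 0], [0, 0, 4]],
    [0, [0, 0, 0], [0, 0, 5.25]],
    [0, [0, 0, 0], [0, 0, 6.5]],
    [0, [0, 0, 0], [0, 0, 7.75]],
    [0, [0, 0, 0], [0, 0, 8.5]],
  ],
)

```text
time_s: 10.15
tcp_pos: [0.5918, -0.0868, 0.1465]
ee_rot: [[-0.946, -0.324, 0.0], [-0.324, 0.946, -0.0], [0.0, -0.0, -1.0]]
wrist_force: [0.6, -0.2, -0.6]
gripper_width: 0.132
gripper_force: 30.0
```

Call:
advance(
  moves=[
    [0, [0, 0, 0], [0, 0, 1]],
    [0, [0, 0, 0], [0, 0, 2.25]],
    [0, [0, 0, 0], [0, 0, 3.5]],
    [0, [0, 0, 0], [0, 0, 4.75]],
    [0, [0, 0, 0], [0, 0, 6]],
    [0, [0, 0, 0], [0, 0, 7]],
    [0, [0, 0, 0], [0, 0, 7.75]],
    [0, [0, 0, 0], [0, 0, 8.175]],
  ],
)

```text
time_s: 10.95
tcp_pos: [0.5918, -0.0869, 0.1465]
ee_rot: [[-0.971, 0.237, 0.0], [0.237, 0.971, -0.0], [-0.0, -0.0, -1.0]]
wrist_force: [1.3, -0.8, -0.5]
gripper_width: 0.136
gripper_force: 30.0
```

Call:
advance(
  moves=[
    [0, [0, 0, 0], [0, 0, 0]],
    [0, [0, 0, 0], [0, 0, 0]],
    [0, [0, 0, 0], [0, 0, 0]],
    [0, [0, 0, 0], [0, 0, 0]],
  ],
)

```text
time_s: 11.35
tcp_pos: [0.5918, -0.0869, 0.1465]
ee_rot: [[-0.972, 0.236, 0.0], [0.236, 0.972, -0.0], [-0.0, -0.0, -1.0]]
wrist_force: [1.6, -2.4, -0.7]
gripper_width: 0.136
gripper_force: 30.0
```

Run:
```python
from t import *
s=r.sense();R=s["ee_rot"]; print("x yaw",np.degrees(np.arctan2(R[1][0],R[0][0])),s["joints"],s["moment"])
ims=[]
for n in("top","scene"):
    c=cap(n); tt(c,n); ims.append(c["pixels"][...,::-1])
c=cap("wrist"); tt(c,"wrist"); ims.append(c["pixels"][...,::-1])
a,b,w=ims
cv2.imwrite("pics/fin.png",np.hstack([cv2.resize(w,(400,300)),cv2.resize(b[110:270,170:370],(375,300))]))
```

```text
x yaw 166.34427707671017 [ 7.14773625e+00  2.30450756e+01 -9.59255227e+00  2.05583518e-02
 -5.73558092e+01 -1.10814549e+02] [-0.70134745 -0.42822748  0.08683345]
top tall lid 0.5077 -0.0681 r 0.0335
top tab 33 ang -13.84 mid [ 0.5089 -0.0679] len 0.0565 thick 0.0416
top pointer 100 [array([454.41, -52.58]), array([59.11, 52.16]), np.float64(71.55)]
scene tall lid 0.511 -0.0554 r 0.0316
scene low 0.6211 -0.1686 r 0.0304
scene low 0.6526 -0.0261 r 0.03
scene tab 17 ang -82.12 mid [ 0.5116 -0.0597] len 0.0408 thick 0.0192
scene bar 27 [array([617.52, -91.23]), array([11.32, 16.44]), np.float64(21.91)]
scene pointer 69 [array([451.81, -51.79]), array([21.93, 35.99]), np.float64(76.18)]
wrist tall lid 0.4808 -0.0675 r 0.0069
wrist tall lid 0.4831 -0.0514 r 0.008
wrist tall lid 0.5106 -0.0678 r 0.0336
wrist low 0.5982 -0.1626 r 0.0218
wrist low 0.6321 -0.0221 r 0.0207
wrist tab 771 ang -13.31 mid [ 0.5092 -0.0673] len 0.056 thick 0.0305
wrist bar 2440 [array([577.68, -84.55]), array([85.17, 30.39]), np.float64(2.03)]
wrist pointer 534 [array([437.47, -50.1 ]), array([20.79, 22.76]), np.float64(76.79)]
```

View pics/fin.png

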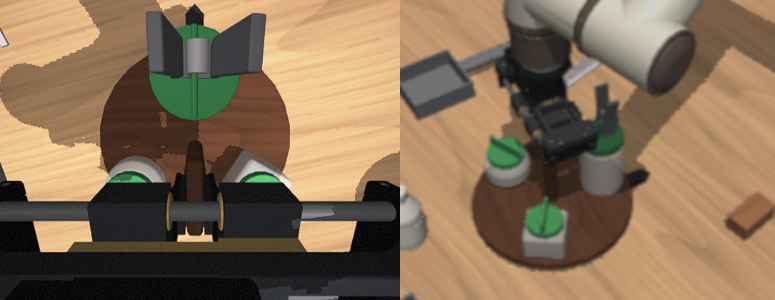

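The tab bearing is 166.7°, matching the pointer, whose tip shows straight behind the clip at (195,15). The clip is clear of the gripper. Handing in.

```bash
python3 -c "
from station import r
print(r.finish_job())"
```

```text
the job is handed in; nothing more can be done
None
```

The clip is on the tall jar's tab and untouched, the jar measures in line with the pointer to within about half a degree, and I handed the job in at about 11.5 s with the gripper still holding the grip bar; the hand-in returned no verdict.

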